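# Open the board test fixture and release its board clamp

### The arm

A 7-joint arm with a two-finger parallel gripper is mounted at the origin on the work surface. World frame = base frame: x ahead of the robot, y to its left, z up, the work surface at z = 0. Lengths are in m, angles in rad, forces in N, time in s.
With the tool pointing down it reaches from about 0.35 to 0.9 m from the base axis. Payload 8.1 kg.
Tool frame: the origin (TCP) lies on the centre line of the jaws, within the pads' length; the fingertips stand 19 mm ahead of it and the grasp point (between the pads) is the TCP (ctrl.nose_length is the distance from the TCP to the fingertips, in m); z points along the fingers, y is the direction in which the jaws open and shut (so a half turn about z gives the same grasp; the last joint's range is limited). The gripper opens to 85 mm and grips with 20 to 120 N. Pads are 22 mm wide; open, the fingers measure 114 mm over their backs; the gripper's body (76 mm by 85 mm) begins 54 mm behind the grasp point. The pads swing forward as they close: fully open they stand 13 mm farther back than shut.
Start: joints at [1.209, 0.434, 0.025, 1.573, -0.012, 1.134, -0.075], TCP at [0.16, -0.604, 0.25] pointing down, gripper open.
Joint ranges: [-2.62, 2.62], [-0.44, 2.09], [-1.27, 1.32], [0.08, 2.57], [-1.32, 4.46], [0.12, 2], [-2.74, 2.74]. Speed limits (rad/s): [2.22, 2.22, 3.01, 3.01, 3.14, 3.14, 3.14].

### API

Orientations are given as [roll, pitch, yaw] about the fixed x, y, z axes, in that order (R = Rz(yaw) Ry(pitch) Rx(roll)).
In Python, from cell import readout, imaging, close_job, ctrl gives the robot as it stands. The module is installed in compiled form; this text tells all that it offers.
- The arm moves only by the tool jog_arm, never from a script. Its argument "plan" is a list of rows, each a list of 3 entries, a list of its own where there are three numbers: the turn, a rotation vector about the tool's x, y, z in rad, then the shift along the tool's x, y, z in units of 30 mm (1.0 is 30 mm), then the opening, from 0 (shut) to 1 (fully open). A call has 1 to 20 rows; each row is the pose to reach, as a shift and turn from the pose commanded when the call began, along the tool's axes at that moment; what a row does not reach only later rows make up. A row lasts 1/12 s, in which the tool goes at most 41.7 mm and 7.16 degrees, less where a joint would pass 70% of its speed; a pose out of reach is approached as far as the arm can. A call with a gripper value outside its range is refused whole. The fingers move at their own pace and stop on an object; "newtons" is the grip in N (left out, the last holds). Time passes only in rows, so rows that repeat a pose let the fingers close. It gives the time, the measured TCP pose, the force and the opening at its end, in the units of the state.
- readout.observe(): the state, without advancing time (a new reading comes with each control period).
- imaging.read_camera(name): name is "side" or "top"; returns the picture (480x640x3 uint8, red, green, blue); there is no depth.
- imaging.camera_params(name): a dict with "fx", "fy", "cx", "cy" (pixels), "origin" and "rotation" of the camera in the world. Camera axes: x right, y down, z forward; pixel columns grow to the right and rows downward; lengths in m; the calibration is good to about 2 mm. A picture is of the moment at which its call begins. camera_params takes no time and is no camera call.
- close_job(): hands the job in, once; it reports no verdict.
The state is a dict: "time_s": time; "joint_positions": joint angles; "qd": joint speeds; "joint_efforts": joint torques, N m; "tcp_pos": TCP position; "orientation": TCP orientation; "ft_force": force on the tool from outside, world axes, zero at the start; "moment": the same for the moment, N m; "grip_width": finger opening in m.
Only numpy, scipy, OpenCV 4.12 (cv2) and the standard library are available. Lean on these libraries where they do the work, as an engineer would, in place of code of your own. Each camera call takes 0.05 s, during which the arm holds its last target.

### The job

Open up the bench test fixture so that the tested board can be taken out: lift its counterweighted gate over the balance point and guide it gently on to its rear stop, where it must stay open by itself, without letting it drop either way. Then hold the lock tab of the board clamp down, with no more than 3 kg of force, while you slide the clamp fully away from the board, and let the tab spring up again. Leave the board lying in its nest, and everything else on the bench as it is.

Things in the scene. Friction and masses are not known exactly. Their poses are not given: they have to be found in the camera images.
- fixture: bench test fixture, immovable: beige box 205 mm deep (x) by 340 mm wide (y), flat top 70 mm above the bench, a clear hinged gate lying level over it. Origin on the bench, midway across, 85 mm behind its front face; x points from front (handle) to rear (hinge), y to its left, z up. It stands level. Offsets in all these texts are along these axes
- gate_hinge (a point): middle of the gate's hinge axis, at x 95, y 0, z 130 mm of the fixture; the axis runs along y, its posts stand at y -158 and +158. Behind and above it a steel counterweight bar, 25 mm thick, rides on two tails 90 mm long; when the gate opens it swings down to the rear
- gate_handle (a point): middle of the gate's handle: round black bar, 18 mm thick, along y, 230 mm from the hinge axis; gate shut: at x -135, z 130 mm, with nothing under it down to the bench. Free over 146 mm between brackets at y -78 and +78; 40 mm of free space between bar and gate frame, 41 mm to the box. It is fixed to the gate, turns with it, and can turn in a light grip
- gate (a joint): opening angle, rad: 0 shut, 1.10 open on its rear stop. Shut, the handle weighs about 2.5 N; this fades to nothing at the balance point, somewhere from 0.45 to 0.75 rad (the counterweight differs a little); beyond it the gate pulls open with up to 2.5 N. Let go before that point it drops shut, after it it drops open; it is hardly damped
- gate_edge (a point): middle of the gate frame's front bar, 175 mm from the hinge axis: an aluminium frame 12 mm thick and 292 mm wide round a clear plate, thin rods up to 32 mm long under its right half (negative y). Fully open, the handle is 104 mm in front of the hinge axis and 205 mm above it: the gate then still leans forward over the rear part of the box, lock tab included
- clamp_slide (a joint): travel of the board clamp along the fixture's +y, m: 0 at the board, its lip over the board's left edge; 0.060 fully away, at the end stop. Aluminium carriage 44 x 64 mm on a toothed rail, with a bar to the front along the board. A pawl locks it in notches 10 mm apart with under 1 mm of play, the last notch at the end stop; unlocked it slides with 2 to 4 N
- lock_tab (a joint): how far the clamp's lock tab is pressed down, m: 0 up (locked), 0.005 fully down on a hard stop; the slide is free from 0.004 on. It starts to yield at 6 N and takes 10 N to go fully down. Let go over a notch, it springs up; between notches it stays partly down
- tab_pad (a point): point to press on the lock tab: on the flat black pad on the clamp's carriage, at x 27, y 60, z 109 mm of the fixture (slide 0, tab up); moves with both. Pad 30 mm (x) by 44 mm (y), this point at its centre; at its +y end a lip 30 mm wide, 10 mm high to push against. Gate open: no room straight above; come slanting from the front, tool leaning 25 to 50 degrees to the fixture's -x
- board_mid (a point): the green circuit board in the nest, 74 x 150 x 2 mm with parts up to 12 mm high, loose between low pins; point at its centre
- parts_tray: bystander: open wooden tray, 120 x 170 x 35 mm, heavy; origin at the centre of its underside
- esd_brush_mid (a point): bystander, loose: black brush 170 mm long, lying in front of the fixture; point at its middle
- screwdriver_mid (a point): bystander, loose: grey screwdriver 170 mm long, lying; point at its middle
- flux_jar_mid (a point): bystander, loose: jar 54 mm across, 60 mm high, close to the fixture's right side; point at its centre
- solder_reel_mid (a point): bystander, loose: metal reel 56 mm across, 44 mm high, close to the fixture's left side; point at its centre
- tweezers_mid (a point): bystander, loose: steel tweezers 125 mm long, lying; point at their middle
- cleaner_bottle_mid (a point): bystander, loose: white bottle 60 mm across, 150 mm high; point at its centre

How it is judged:
By the outcome, as a careful person would: the job done as asked, in the order asked, and still so for the second after the job is handed in, with the robot touching nothing.
It also fails if it takes over 59 s, if anything falls off the work surface, if the arm or the gripper's body presses on something with over 40 N, if the wrist force passes 120 N, or if a joint passes its speed limit or range.

## Working session

There is one attempt and no reset: what is moved stays moved. The work goes in short steps, Python scripts to look and compute and a tool call to move; the robot and the scene stay as the last step left them, time stands still between calls to the robot, and variables do not carry over. Pictures are saved under pics/ and viewed, and the job is handed in when it is done.

Besides the shell and the picture viewer there is one more tool, called after ">>>" as a command line: name --argument value ..., lists and objects as JSON in quotes. jog_arm: Moves the arm, as the interface text tells. Its arguments: {"type":"object","properties":{"plan":{"type":"array","items":{"type":"array"}},"newtons":{"type":"number"}},"required":["plan"]}

```bash
mkdir -p pics; ls
python3 - <<'E'
from cell import readout, imaging, ctrl
import cv2
s=readout.observe()
for k,v in s.items(): print(k,v)
print([a for a in dir(ctrl) if a[0]!='_'])
for n in ("side","top"):
    im=imaging.read_camera(n); cv2.imwrite(f"pics/{n}0.png",im[:,:,::-1])
    print(n,imaging.camera_params(n))
E
```

```text
pics
time_s 0.0
joint_positions [ 1.20939928  0.43520781  0.02498656  1.57409211 -0.01159673  1.13403417
 -0.07511425]
qd [-3.56737364e-04  1.61363626e-03  2.15087402e-06  9.37184803e-04
  1.02688122e-03  1.19565030e-04  3.48402129e-05]
joint_efforts [ 6.69679957e-05 -6.70486307e+01  1.02452002e+00 -3.16219532e+01
  1.53739227e-02  1.23998767e-02  1.89936924e-05]
tcp_pos [ 0.15976311 -0.60373427  0.24953748]
orientation [-3.14000356e+00  1.52872546e-04  2.58702218e-01]
ft_force [-0.68021761  0.49215498 -0.96005849]
moment [-0.05985325 -0.02440041  0.0310243 ]
grip_width 0.08540847139622008
['MotionError', 'nose_length']
side {'fx': 500.9148948407705, 'fy': 500.9148948407705, 'cx': 328.3216462741073, 'cy': 238.68578311260882, 'origin': array([-0.17818168, -0.92663194,  0.79248657]), 'rotation': array([-2.1186148 , -0.00943563, -0.66266219])}
top {'fx': 557.1621434405408, 'fy': 557.1621434405408, 'cx': 332.18443876518404, 'cy': 244.36536269025393, 'origin': array([ 0.36943671, -0.03044005,  1.47150922]), 'rotation': array([-3.03761929e+00,  1.51289335e-03, -1.59467444e+00])}
```

View pics/side0.png

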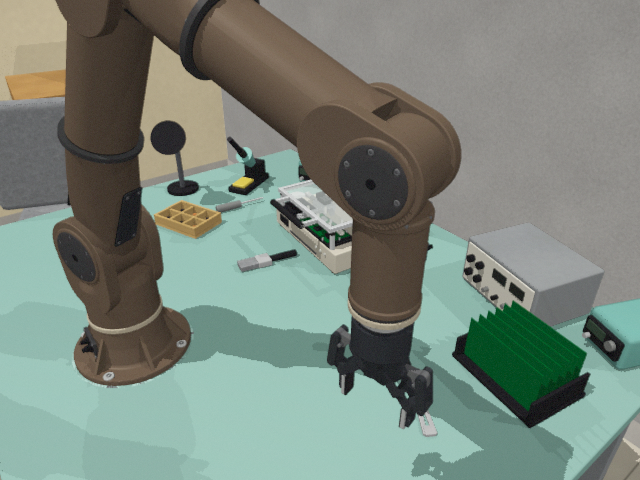

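View pics/top0.png

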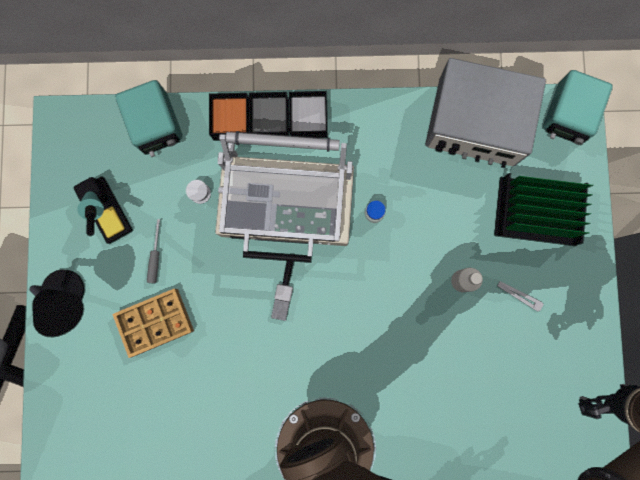

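```bash
cat > h.py <<'E'
import numpy as np, cv2
from scipy.spatial.transform import Rotation as Ro
from cell import readout, imaging, ctrl
def cam(n):
    p=imaging.camera_params(n); R=Ro.from_euler('xyz',p['rotation']).as_matrix()
    return p,R
def proj(n,X):
    p,R=cam(n); c=(np.atleast_2d(X)-p['origin'])@R
    return np.c_[p['fx']*c[:,0]/c[:,2]+p['cx'],p['fy']*c[:,1]/c[:,2]+p['cy']]
def ray(n,uv):
    p,R=cam(n); uv=np.atleast_2d(uv)
    d=np.c_[(uv[:,0]-p['cx'])/p['fx'],(uv[:,1]-p['cy'])/p['fy'],np.ones(len(uv))]@R.T
    return p['origin'],d
def onz(n,uv,z):
    o,d=ray(n,uv); t=(z-o[2])/d[:,2]; return o+d*t[:,None]
E
python3 - <<'E'
from h import *
print(proj('top',[[0,0,0],[0.16,-.604,.25]]),proj('side',[[0,0,0],[0.16,-.604,.25]]))
im=cv2.imread('pics/top0.png')
c=cv2.resize(im[125:275,205:365],None,fx=5,fy=4*1.25,interpolation=cv2.INTER_CUBIC); c=c[:600*1]
cv2.imwrite('pics/c1.png',cv2.resize(im[160:275,205:365],None,fx=5,fy=5,interpolation=cv2.INTER_CUBIC))
cv2.imwrite('pics/c2.png',cv2.resize(im[125:240,205:365],None,fx=5,fy=5,interpolation=cv2.INTER_CUBIC))
s=cv2.imread('pics/side0.png')
cv2.imwrite('pics/c3.png',cv2.resize(s[160:280,230:390],None,fx=5,fy=5,interpolation=cv2.INTER_CUBIC))
E
```

```text
[[324.60626706 447.96103783]
 [603.00754931 394.33389997]] [[134.19901683 343.26480371]
 [374.89231946 403.38736135]]
```

View pics/c1.png

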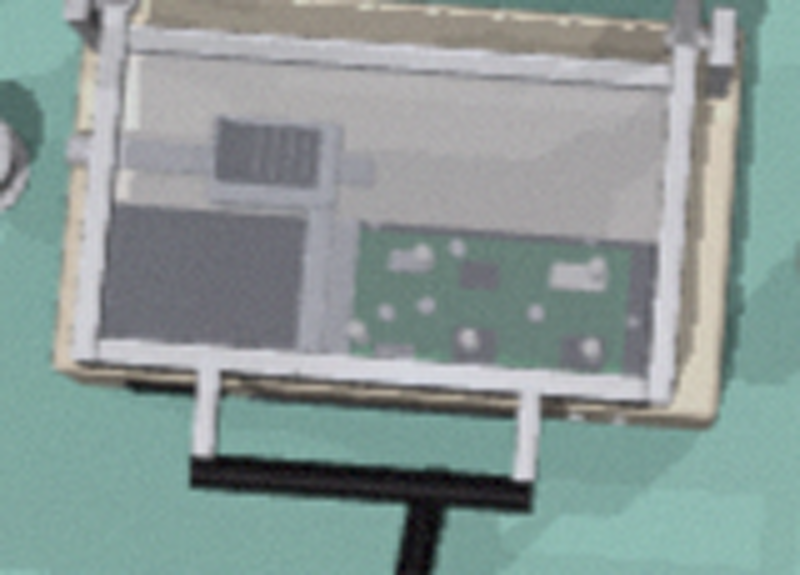

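View pics/c2.png

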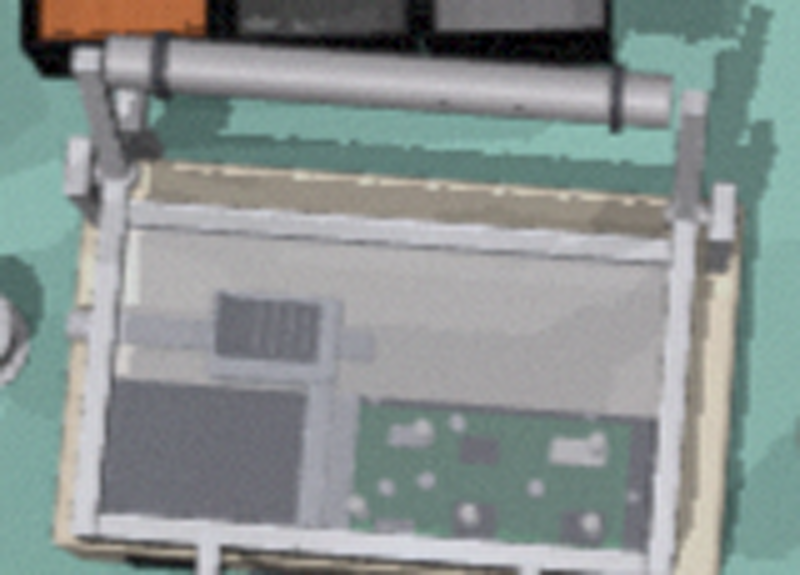

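View pics/c3.png

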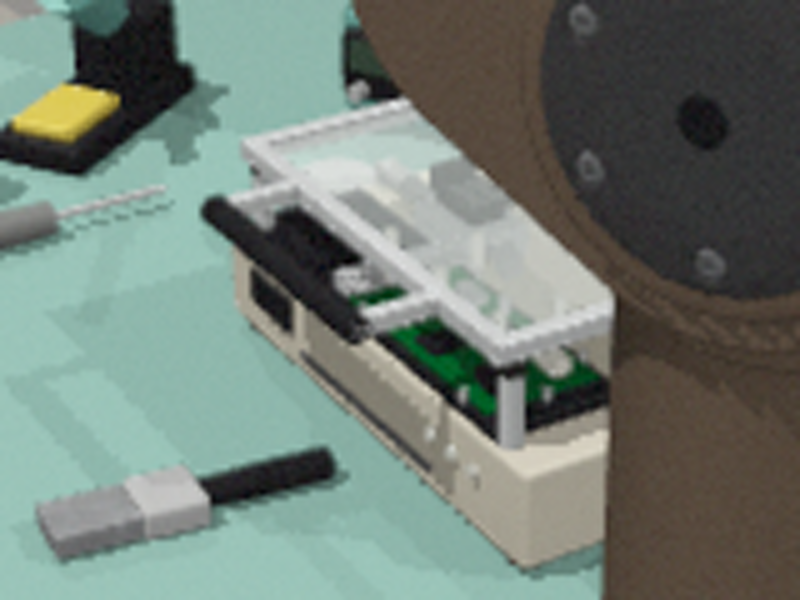

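Run:
```python
from h import *
def c1(p): p=np.array(p,float); return (p+.5)/5-.5+[205,160]
def c2(p): p=np.array(p,float); return (p+.5)/5-.5+[205,125]
H=onz('top',c1([[190,472],[533,496]]),.13); B=onz('top',c1([[207,470],[527,493]]),.13)
print('handle',H,B,np.linalg.norm(H[0]-H[1]),H.mean(0))
C=onz('top',c2([[105,60],[670,102]]),.18); print('cw',C)
F=onz('top',c1([[57,368],[717,415]]),.07); print('front',F,np.linalg.norm(F[0]-F[1]),F.mean(0))
G=onz('top',c1([[80,362],[668,400]]),.13);print('frame front outer',G,np.linalg.norm(G[0]-G[1]))
P=onz('top',c1([[268,153]]),.109);print('pad',P)
for a in(H,B,C,F,G):
    d=a[0]-a[1]; print('yaw',np.arctan2(d[1],d[0])-np.pi/2)
# side check of handle ends: crop c3
def c3(p): p=np.array(p,float); return (p+.5)/5-.5+[230,160]
s=c3([[212,209],[362,328]]); print('side handle ends',s,'proj',proj('side',H))
```

```text
handle [[0.49122824 0.1852743  0.13      ]
 [0.47561832 0.01973439 0.13      ]] [[0.49200138 0.17704914 0.13      ]
 [0.47714034 0.02260238 0.13      ]] 0.16627426877813764 [0.48342328 0.10250434 0.13      ]
cw [[ 0.76803517  0.21566555  0.18      ]
 [ 0.74102942 -0.05259994  0.18      ]]
front [[ 0.55122411  0.26197548  0.07      ]
 [ 0.51922026 -0.07191848  0.07      ]] 0.3354242373998675 [0.53522218 0.0950285  0.07      ]
frame front outer [[ 0.54610811  0.23828492  0.13      ]
 [ 0.52068679 -0.04660175  0.13      ]] 0.2860186354770751
pad [[0.65130274 0.148752   0.109     ]]
yaw -0.09401897935922565
yaw -0.09592578246442773
yaw -0.1003299923568548
yaw -0.09555839910221287
yaw -0.08899739648782479
side handle ends [[272.  201.4]
 [302.  225.2]] proj [[271.93053158 201.64662298]
 [300.70762045 226.17581271]]
```

```bash
cat >> h.py <<'E'
YAW=-.095
xh=np.array([np.cos(YAW),np.sin(YAW),0]); yh=np.array([-np.sin(YAW),np.cos(YAW),0]); zh=np.array([0,0,1.])
HD=np.array([.4834,.1025,.13]); O=HD+.135*xh; O[2]=0
def fx(x,y,z): return O+x*xh+y*yh+z*zh   # m
def tool(lean):  # tool y horizontal along fixture x at lean 0; lean>0: tool body leans to -x
    z=np.sin(lean)*xh-np.cos(lean)*zh
    y=np.cos(lean)*xh+np.sin(lean)*zh
    return np.c_[np.cross(y,z),y,z]
def state():
    s=readout.observe(); return s,s['tcp_pos'],Ro.from_euler('xyz',s['orientation']).as_matrix()
def delta(P,Rt,P0=None,R0=None):
    if P0 is None: _,P0,R0=state()
    return np.round(Ro.from_matrix(R0.T@Rt).as_rotvec(),3), np.round(R0.T@(np.array(P)-P0)/.03,3)
E
python3 - <<'E'
from h import *
print(tool(0),np.linalg.det(tool(0)),Ro.from_matrix(tool(0)).as_euler('xyz'))
print(delta(HD+[0,0,.12],tool(0)), ctrl.nose_length)
E
```

```text
[[ 0.09485717  0.99549089  0.        ]
 [ 0.99549089 -0.09485717 -0.        ]
 [ 0.          0.         -1.        ]] 1.0 [3.14159265 0.         1.47579633]
(array([-1.000e-03, -1.000e-03, -1.217e+00]), array([ 1.6451e+01, -2.0000e+01,  1.3000e-02])) 0.019
```

>>> jog_arm --plan '[[[0,0,-1.217],[16.45,-20,0],0.6],[[0,0,-1.217],[16.45,-20,0],0.6],[[0,0,-1.217],[16.45,-20,0],0.6],[[0,0,-1.217],[16.45,-20,0],0.6],[[0,0,-1.217],[16.45,-20,0],0.6],[[0,0,-1.217],[16.45,-20,0],0.6],[[0,0,-1.217],[16.45,-20,0],0.6],[[0,0,-1.217],[16.45,-20,0],0.6],[[0,0,-1.217],[16.45,-20,0],0.6],[[0,0,-1.217],[16.45,-20,0],0.6],[[0,0,-1.217],[16.45,-20,0],0.6],[[0,0,-1.217],[16.45,-20,0],0.6],[[0,0,-1.217],[16.45,-20,0],0.6],[[0,0,-1.217],[16.45,-20,0],0.6],[[0,0,-1.217],[16.45,-20,0],0.6],[[0,0,-1.217],[16.45,-20,0],0.6],[[0,0,-1.217],[16.45,-20,0],0.6],[[0,0,-1.217],[16.45,-20,0],0.6],[[0,0,-1.217],[16.45,-20,0],0.6],[[0,0,-1.217],[16.45,-20,0],0.6]]' --newtons 20

```text
time_s: 1.77
tcp_pos: [0.4847, 0.1085, 0.2504]
orientation: [3.141, -0.004, 1.483]
ft_force: [-0.9, 1.0, 0.2]
grip_width: 0.0514
```

Run:
```python
from h import *
s,P,R=state(); print(P,s['joint_positions'],s['qd'])
print(delta(HD,tool(0)))
im=imaging.read_camera('side'); cv2.imwrite('pics/s1.png',cv2.resize(im[60:300,180:500],None,fx=2.5,fy=2.5)[:,:,::-1])
im=imaging.read_camera('top'); cv2.imwrite('pics/t1.png',cv2.resize(im[100:300,180:400],None,fx=3,fy=3)[:,:,::-1])
print(state()[1])
```

```text
[0.48465351 0.10849267 0.25038781] [ 0.22229639  0.30512783 -0.68415361  1.83754765  0.21414202  1.07183948
 -0.6302226 ] [ 0.06568644 -0.03798416  0.04972629  0.0633623  -0.01515599  0.0104248
  0.09802188]
(array([ 0.   , -0.004,  0.007]), array([-0.219, -0.026,  4.012]))
[0.48328978 0.10314104 0.24977569]
```

View pics/s1.png

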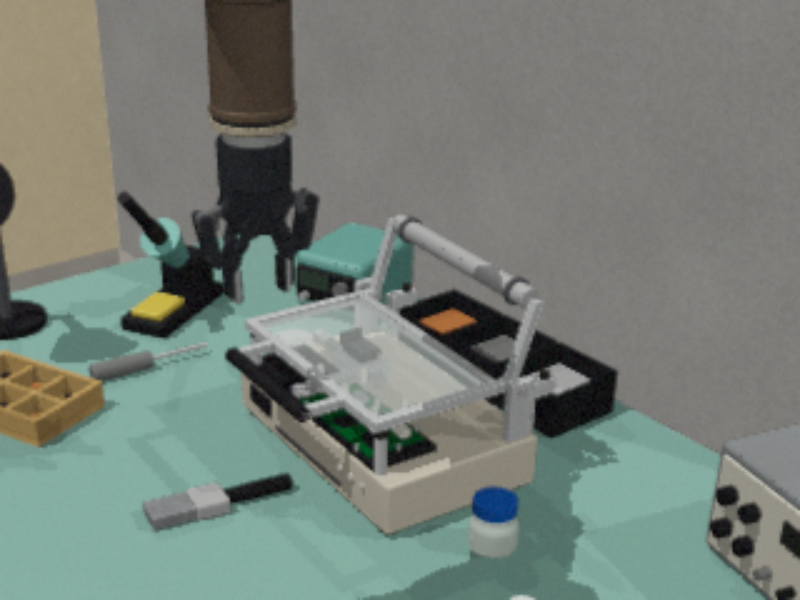

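View pics/t1.png

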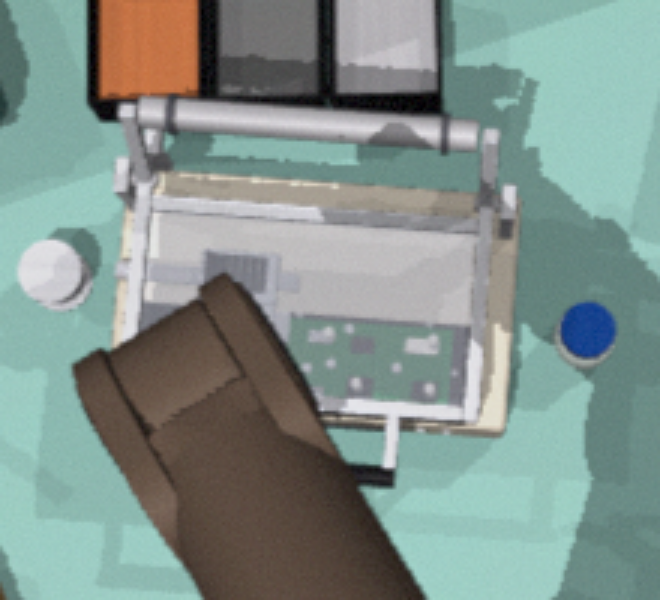

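>>> jog_arm --plan '[[[0,0,0],[0,0,1.0],0.6],[[0,0,0],[0,0,2.0],0.6],[[0,0,0],[0,0,2.7],0.6],[[0,0,0],[0,0,3.2],0.6],[[0,0,0],[0,0,3.6],0.6],[[0,0,0],[0,0,3.85],0.6],[[0,0,0],[0,0,3.99],0.6],[[0,0,0],[0,0,3.99],0.6],[[0,0,0],[0,0,3.99],0.6],[[0,0,0],[0,0,3.99],0.6]]'

```text
time_s: 2.7
tcp_pos: [0.484, 0.102, 0.1314]
orientation: [3.14, -0.0, 1.475]
ft_force: [0.2, 0.5, 1.0]
grip_width: 0.0513
```

Run:
```python
from h import *
s,P,R=state(); print(P,s['ft_force'],s['grip_width'])
im=imaging.read_camera('side'); cv2.imwrite('pics/s2.png',cv2.resize(im[140:300,200:410],None,fx=3.5,fy=3.5)[:,:,::-1])
```

```text
[0.48395172 0.10196628 0.13136094] [0.18662049 0.49837031 1.02689625] 0.05126892751439856
```

View pics/s2.png

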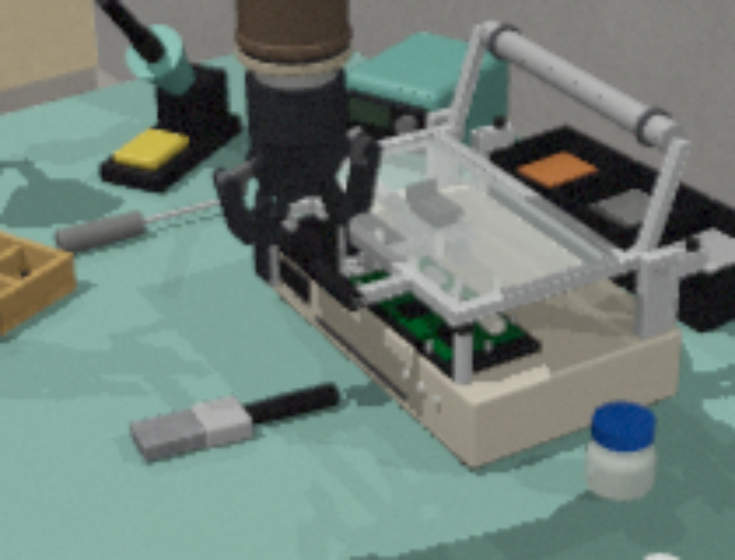

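>>> jog_arm --plan '[[[0,0,0],[0,0,0],0.4],[[0,0,0],[0,0,0],0.3],[[0,0,0],[0,0,0],0.15],[[0,0,0],[0,0,0],0.15],[[0,0,0],[0,0,0],0.15],[[0,0,0],[0,0,0],0.15],[[0,0,0],[0,0,0],0.15]]' --newtons 20

```text
time_s: 3.33
tcp_pos: [0.4849, 0.1021, 0.1311]
orientation: [3.139, -0.001, 1.475]
ft_force: [5.0, -2.3, 1.7]
grip_width: 0.0174
```

>>> jog_arm --plan '[[[0,0,0],[0,0.003,-0.23],0.15],[[0,0,0],[0,0.014,-0.46],0.15],[[0,0,0],[0,0.031,-0.689],0.15],[[0,0,0],[0,0.055,-0.918],0.15],[[0,0,0],[0,0.086,-1.146],0.15],[[0,0,0],[0,0.124,-1.373],0.15],[[0,0,0],[0,0.168,-1.598],0.15],[[0,0,0],[0,0.22,-1.822],0.15],[[0,0,0],[0,0.278,-2.045],0.15],[[0,0,0],[0,0.342,-2.266],0.15]]'

```text
time_s: 4.17
tcp_pos: [0.4958, 0.1009, 0.1992]
orientation: [3.138, -0.001, 1.475]
ft_force: [13.4, -0.6, -6.6]
grip_width: 0.0171
```

Run:
```python
from h import *
s,P,R=state(); print(P,s['ft_force'],s['moment'],s['grip_width'])
im=imaging.read_camera('side'); cv2.imwrite('pics/s3.png',cv2.resize(im[100:300,200:410],None,fx=3,fy=3)[:,:,::-1])
for t in [.3,.33,.36,.39,.42,.45,.48,.51,.54,.57,.6]: print(t,np.round(np.array([(np.cos(.3)-np.cos(t))*7.667,-(np.sin(t)-np.sin(.3))*7.667]),3))
```

```text
[0.49581225 0.10094529 0.19920233] [13.39943189 -0.62314946 -6.63741268] [-0.09825377 -2.42005657  0.01511545] 0.017119901435309077
0.3 [ 0. -0.]
0.33 [ 0.071 -0.219]
0.36 [ 0.149 -0.435]
0.39 [ 0.233 -0.649]
0.42 [ 0.324 -0.861]
0.45 [ 0.421 -1.069]
0.48 [ 0.524 -1.275]
0.51 [ 0.633 -1.477]
0.54 [ 0.749 -1.676]
0.57 [ 0.87  -1.872]
0.6 [ 0.997 -2.063]
```

View pics/s3.png

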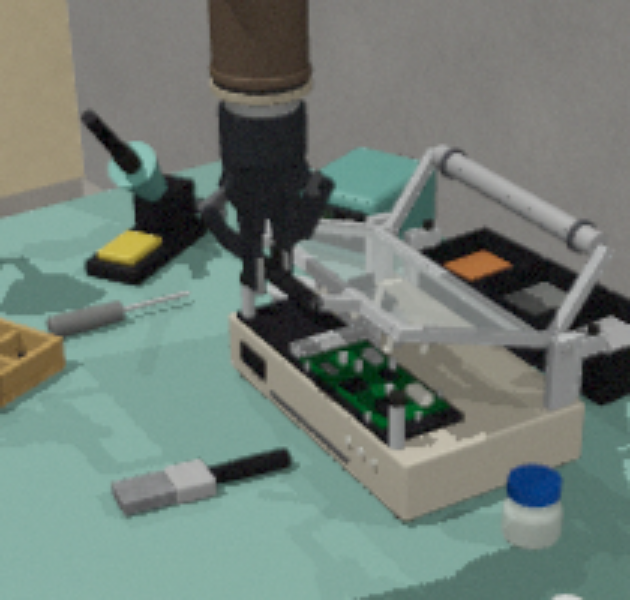

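>>> jog_arm --plan '[[[0,0,0],[0,0.12,-0.219],0.15],[[0,0,0],[0,0.24,-0.435],0.15],[[0,0,0],[0,0.33,-0.649],0.15],[[0,0,0],[0,0.424,-0.861],0.15],[[0,0,0],[0,0.521,-1.069],0.15],[[0,0,0],[0,0.624,-1.275],0.15],[[0,0,0],[0,0.733,-1.477],0.15],[[0,0,0],[0,0.849,-1.676],0.15],[[0,0,0],[0,0.97,-1.872],0.15],[[0,0,0],[0,1.097,-2.063],0.15]]'

```text
time_s: 5.05
tcp_pos: [0.525, 0.0981, 0.261]
orientation: [-3.139, 0.001, 1.476]
ft_force: [-9.3, 0.1, 3.7]
grip_width: 0.0169
```

Run:
```python
from h import *
s,P,R=state(); print(P,s['ft_force'],s['moment'],s['grip_width'])
f=(P-O); print('fix x,z',f@xh,f[2])
for t in np.arange(.63,1.1,.03): print(round(t,2),np.round(np.array([(np.cos(.6)-np.cos(t))*7.667,-(np.sin(t)-np.sin(.6))*7.667]),3))
```

```text
[0.52498717 0.09810864 0.26099473] [-9.26864861  0.09660677  3.69937607] [0.00513799 2.05495129 0.03835631] 0.016908262783240025
fix x,z -0.09318380076049178 0.2609947343985493
0.63 [ 0.133 -0.188]
0.66 [ 0.271 -0.372]
0.69 [ 0.415 -0.551]
0.72 [ 0.564 -0.726]
0.75 [ 0.718 -0.897]
0.78 [ 0.877 -1.063]
0.81 [ 1.041 -1.224]
0.84 [ 1.21 -1.38]
0.87 [ 1.384 -1.531]
0.9 [ 1.562 -1.677]
0.93 [ 1.744 -1.817]
0.96 [ 1.931 -1.952]
0.99 [ 2.121 -2.081]
1.02 [ 2.315 -2.204]
1.05 [ 2.513 -2.321]
1.08 [ 2.714 -2.433]
```

>>> jog_arm --plan '[[[0,0,0],[0,0.1,-0.2],0.15],[[0,0,0],[0,0.221,-0.402],0.15],[[0,0,0],[0,0.365,-0.581],0.15],[[0,0,0],[0,0.514,-0.756],0.15],[[0,0,0],[0,0.668,-0.927],0.15],[[0,0,0],[0,0.827,-1.093],0.15],[[0,0,0],[0,0.991,-1.254],0.15],[[0,0,0],[0,1.16,-1.41],0.15],[[0,0,0],[0,1.334,-1.561],0.15]]'

```text
time_s: 5.8
tcp_pos: [0.5666, 0.0941, 0.3084]
orientation: [3.141, 0.0, 1.476]
ft_force: [-2.8, -0.9, 4.0]
grip_width: 0.0168
```

Run:
```python
from h import *
s,P,R=state(); print(P,s['ft_force'],s['moment'],s['grip_width'])
f=(P-O); print('fix x,z',f@xh,f[2],np.hypot(f@xh-.095,f[2]-.13),np.arctan2(f[2]-.13,.095-f@xh))
for t in np.arange(.89,1.12,.02): print(round(t,2),np.round(np.array([(np.cos(.87)-np.cos(t))*7.667,-(np.sin(t)-np.sin(.87))*7.667]),3))
```

```text
[0.56657546 0.09409771 0.30836299] [-2.79581269 -0.88034725  3.98602915] [-0.08855721  0.77874919 -0.0733663 ] 0.01675500446355146
fix x,z -0.051402573871108505 0.3083629866283205 0.23075326354151487 0.8834930253478692
0.89 [ 0.118 -0.098]
0.91 [ 0.238 -0.193]
0.93 [ 0.36  -0.286]
0.95 [ 0.484 -0.376]
0.97 [ 0.61  -0.464]
0.99 [ 0.737 -0.55 ]
1.01 [ 0.866 -0.633]
1.03 [ 0.997 -0.713]
1.05 [ 1.129 -0.79 ]
1.07 [ 1.263 -0.865]
1.09 [ 1.398 -0.938]
1.11 [ 1.535 -1.007]
```

>>> jog_arm --plan '[[[0,0,0],[0,0.118,-0.098],0.15],[[0,0,0],[0,0.238,-0.193],0.15],[[0,0,0],[0,0.36,-0.286],0.15],[[0,0,0],[0,0.484,-0.376],0.15],[[0,0,0],[0,0.61,-0.464],0.15],[[0,0,0],[0,0.737,-0.55],0.15],[[0,0,0],[0,0.866,-0.633],0.15],[[0,0,0],[0,0.93,-0.673],0.15],[[0,0,0],[0,0.997,-0.713],0.15],[[0,0,0],[0,1.063,-0.752],0.15],[[0,0,0],[0,1.063,-0.752],0.15]]'

```text
time_s: 6.72
tcp_pos: [0.5986, 0.091, 0.3298]
orientation: [3.141, 0.0, 1.475]
ft_force: [2.1, 0.0, -0.8]
grip_width: 0.0172
```

Run:
```python
from h import *
s,P,R=state(); print(P,s['ft_force'],s['moment'],s['grip_width'])
f=(P-O); print('fix x,z',f@xh,f[2],np.hypot(f@xh-.095,f[2]-.13),np.arctan2(f[2]-.13,.095-f@xh))
```

```text
[0.59860524 0.09096672 0.32981024] [ 2.09088835  0.04432482 -0.82196919] [-0.27354115 -0.07165895  0.04059901] 0.017223919896106873
fix x,z -0.019220217441730966 0.32981024002980563 0.23015297107186092 1.0514882327810695
```

>>> jog_arm --plan '[[[0,0,0],[0,0.06,-0.033],0.15],[[0,0,0],[0,0.12,-0.066],0.15],[[0,0,0],[0,0.18,-0.098],0.15],[[0,0,0],[0,0.23,-0.125],0.15],[[0,0,0],[0,0.27,-0.145],0.15],[[0,0,0],[0,0.29,-0.155],0.15],[[0,0,0],[0,0.29,-0.155],0.15]]'

```text
time_s: 7.3
tcp_pos: [0.607, 0.0902, 0.3346]
orientation: [3.141, 0.0, 1.475]
ft_force: [0.5, -2.3, 0.4]
grip_width: 0.017
```

Run:
```python
from h import *
s,P,R=state(); print(P,s['ft_force'],s['moment'],s['grip_width'])
f=(P-O); print('fix x,z',f@xh,f[2],np.hypot(f@xh-.095,f[2]-.13),np.arctan2(f[2]-.13,.095-f@xh))
```

```text
[0.60696463 0.09017647 0.33463542] [ 0.46953567 -2.26903631  0.42539441] [-0.41227459  0.03678471 -0.02987492] 0.017023013464992912
fix x,z -0.010823562957440067 0.3346354227679524 0.23037856395165304 1.0935370963282487
```

Nearly at 1.10; nudge slowly until the stop pushes back.

>>> jog_arm --plan '[[[0,0,0],[0,0.02,-0.01],0.15],[[0,0,0],[0,0.04,-0.02],0.15],[[0,0,0],[0,0.06,-0.03],0.15],[[0,0,0],[0,0.08,-0.04],0.15],[[0,0,0],[0,0.08,-0.04],0.15],[[0,0,0],[0,0.08,-0.04],0.15]]'

```text
time_s: 7.8
tcp_pos: [0.6091, 0.09, 0.3358]
orientation: [-3.142, 0.0, 1.476]
ft_force: [-0.2, -3.3, 2.0]
grip_width: 0.0171
```

Run:
```python
from h import *
s,P,R=state(); print(P,s['ft_force'],s['moment'],s['grip_width'])
f=(P-O); print('fix x,z',f@xh,f[2],np.hypot(f@xh-.095,f[2]-.13),np.arctan2(f[2]-.13,.095-f@xh))
im=imaging.read_camera('side'); cv2.imwrite('pics/s4.png',cv2.resize(im[60:300,180:420],None,fx=2.5,fy=2.5)[:,:,::-1])
```

```text
[0.60909277 0.08995928 0.33576637] [-0.18460783 -3.29754464  2.03328456] [-0.61906511  0.33040612 -0.05124915] 0.017068089832510895
fix x,z -0.008684414457923829 0.3357663668554026 0.2304132277677535 1.1040384624407935
```

View pics/s4.png

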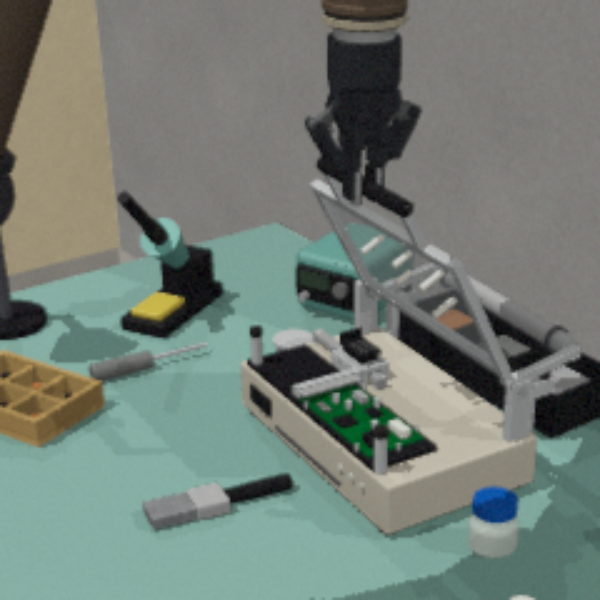

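>>> jog_arm --plan '[[[0,0,0],[0,0.02,-0.01],0.15],[[0,0,0],[0,0.04,-0.02],0.15],[[0,0,0],[0,0.06,-0.03],0.15],[[0,0,0],[0,0.08,-0.04],0.15],[[0,0,0],[0,0.08,-0.04],0.15],[[0,0,0],[0,0.08,-0.04],0.15]]'

```text
time_s: 8.35
tcp_pos: [0.6101, 0.0899, 0.3361]
orientation: [-3.138, 0.001, 1.476]
ft_force: [-6.3, -3.0, 0.6]
grip_width: 0.0167
```

>>> jog_arm --plan '[[[0,0,0],[0,-0.04,0.02],0.15],[[0,0,0],[0,-0.04,0.02],0.25],[[0,0,0],[0,-0.04,0.02],0.3],[[0,0,0],[0,-0.04,0.02],0.4],[[0,0,0],[0,-0.04,0.02],0.45],[[0,0,0],[0,-0.04,0.02],0.45],[[0,0,0],[0,-0.04,0.02],0.45]]'

```text
time_s: 8.93
tcp_pos: [0.6104, 0.0902, 0.3363]
orientation: [3.141, -0.0, 1.476]
ft_force: [-0.0, -0.5, -0.5]
grip_width: 0.0382
```

Run:
```python
from h import *
s,P,R=state(); print(P,s['ft_force'],s['moment'],s['grip_width'])
im=imaging.read_camera('side'); cv2.imwrite('pics/s5.png',cv2.resize(im[60:300,180:420],None,fx=2.5,fy=2.5)[:,:,::-1])
```

```text
[0.61038719 0.09019577 0.33634962] [-0.01017364 -0.46535486 -0.53507931] [-0.01210409  0.05009145 -0.01918868] 0.03819953715353377
```

View pics/s5.png

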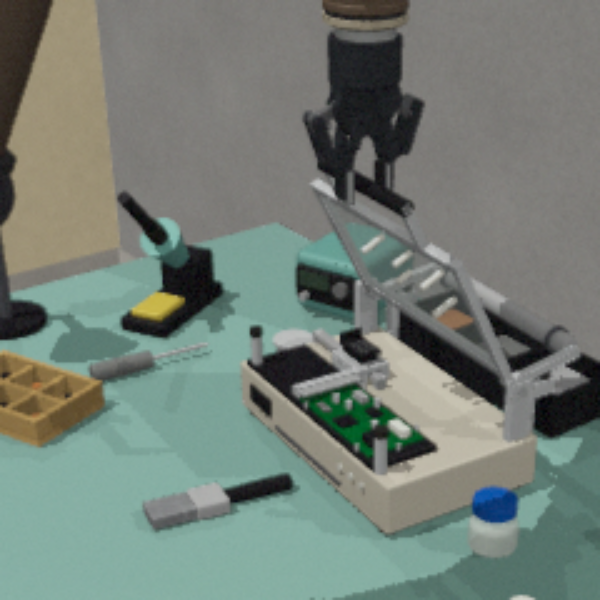

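>>> jog_arm --plan '[[[0,0,0],[0,0,-0.3],0.45],[[0,0,0],[0,0,-1.0],0.45],[[0,0,0],[0,0,-2.0],0.45],[[0,0,0],[0,0,-2.5],0.45],[[0,0,0],[0,-1,-2.5],0.2],[[0,0,0],[0,-2,-2.5],0],[[0,0,0],[0,-3,-2.5],0],[[0,0,0],[0,-4,-2.5],0],[[0,0,0],[0,-5,-2.5],0],[[0,0,0],[0,-6,-2.5],0],[[0,0,0],[0,-6.5,-2.5],0],[[0,0,0],[0,-6.5,-2.5],0],[[0,0,0],[0,-6.5,-2.5],0]]'

```text
time_s: 10.07
tcp_pos: [0.416, 0.1087, 0.4124]
orientation: [3.139, 0.001, 1.476]
ft_force: [-0.0, -0.3, 0.0]
grip_width: -0.0003
```

Run:
```python
from h import *
s,P,R=state(); print(P,s['ft_force'],s['grip_width'],s['joint_positions'])
im=imaging.read_camera('side'); cv2.imwrite('pics/s6f.png',im[:,:,::-1]);cv2.imwrite('pics/s6.png',cv2.resize(im[40:280,160:420],None,fx=3,fy=3)[:600,:,::-1][:,:800])
im=imaging.read_camera('top'); cv2.imwrite('pics/t6f.png',im[:,:,::-1]);cv2.imwrite('pics/t6.png',cv2.resize(im[120:260,200:365],None,fx=4.8,fy=4.2*4.8/4.2)[:600,:,::-1])
```

```text
[0.41597133 0.10866384 0.41242051] [-0.02353144 -0.27904047  0.02264473] -0.0002643375315945496 [ 0.29669133  0.06079444 -0.70370344  1.68603508  0.04158609  1.40749612
 -0.50757218]
```

View pics/s6.png

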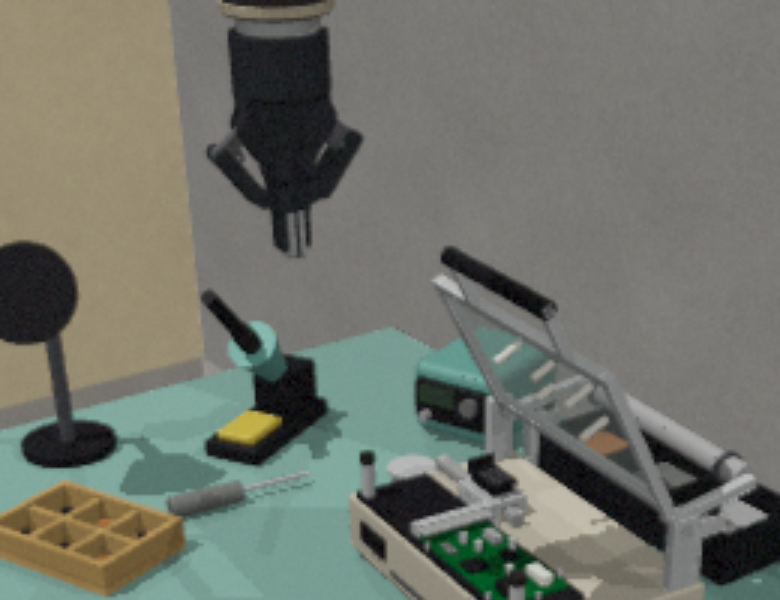

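View pics/t6.png

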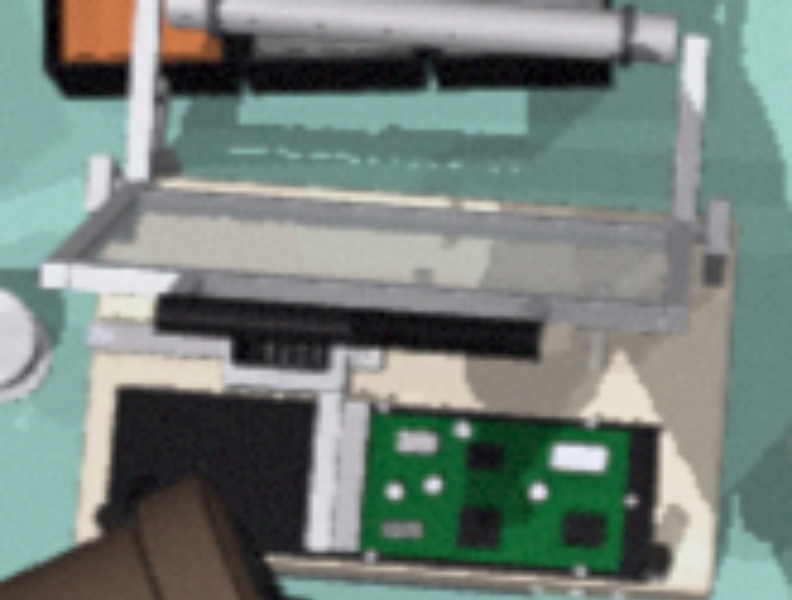

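```bash
sed -i 's/^HD=.*/HD=np.array([.4849,.1025,.13])/' h.py
python3 - <<'E'
from h import *
q=onz('top',[[200+105/4.8,120+515/4.8]],.12)[0]-O; print('post',q@xh,q@yh)
for a in(np.radians(40),):
    T=tool(a); tip=fx(.027+.011,.060,.109+.009); z=T[:,2]
    for back in(.12,.03):
        P=tip-z*(.019+back); print(back,P,delta(P,T), (P-O)@xh)
    # pad projected
    print(proj('side',[fx(.027,.06,.109),fx(.012,.038,.109),fx(.042,.038,.109),fx(.042,.082,.109),fx(.012,.082,.109)]))
    print((proj('side',[fx(.027,.06,.109),fx(.012,.038,.109),fx(.042,.038,.109),fx(.042,.082,.109),fx(.012,.082,.109)])-[160,40])*3)
    print((proj('top',[fx(.027,.06,.109),fx(.012,.038,.109),fx(.042,.038,.109),fx(.042,.082,.109),fx(.012,.082,.109)])-[200,120])*4.8)
im=cv2.imread('pics/s6f.png'); cv2.imwrite('pics/c6.png',cv2.resize(im[180:250,270:370],None,fx=8,fy=8,interpolation=cv2.INTER_CUBIC))
print((proj('side',[fx(.027,.06,.109),fx(.012,.038,.109),fx(.042,.038,.109),fx(.042,.082,.109),fx(.012,.082,.109)])-[270,180])*8)
E
```

```text
Traceback (most recent call last):
NameError: name 'O' is not defined
```

Sed removed the rest of that line; restoring it.

```bash
sed -i 's/^HD=.*/HD=np.array([.4849,.1025,.13]); O=HD+.135*xh; O[2]=0/' h.py
python3 - <<'E'
from h import *
q=onz('top',[[200+105/4.8,120+515/4.8]],.12)[0]-O; print('post',q@xh,q@yh)
T=tool(np.radians(40)); tip=fx(.027+.011,.060,.109+.009); z=T[:,2]
for back in(.12,.03):
    P=tip-z*(.019+back); print(back,P,delta(P,T), (P-O)@xh)
C=[fx(.027,.06,.109),fx(.012,.038,.109),fx(.042,.038,.109),fx(.042,.082,.109),fx(.012,.082,.109)]
print((proj('side',C)-[270,180])*8)
print((proj('top',C)-[200,120])*4.8)
im=cv2.imread('pics/s6f.png'); cv2.imwrite('pics/c6.png',cv2.resize(im[180:250,270:370],None,fx=8,fy=8,interpolation=cv2.INTER_CUBIC))
E
```

```text
post -0.0740394797595139 0.14105020806121485
0.12 [0.57386675 0.15429441 0.22448018] (array([-0.697,  0.   , -0.001]), array([2.024, 5.053, 6.247])) -0.05134747774642885
0.03 [0.63145678 0.14880684 0.15553618] (array([-0.697,  0.   , -0.001]), array([2.025, 6.979, 8.547])) 0.006503407125359728
[[433.46377457 143.07899858]
 [430.75958318 175.32905422]
 [498.41722016 156.22455237]
 [436.08800758 111.78252273]
 [369.26343001 130.08586056]]
[[282.9987768  335.81167134]
 [322.94176375 367.26944241]
 [327.75392512 310.33960268]
 [243.15645316 304.43317937]
 [238.15586301 361.33369108]]
```

View pics/c6.png

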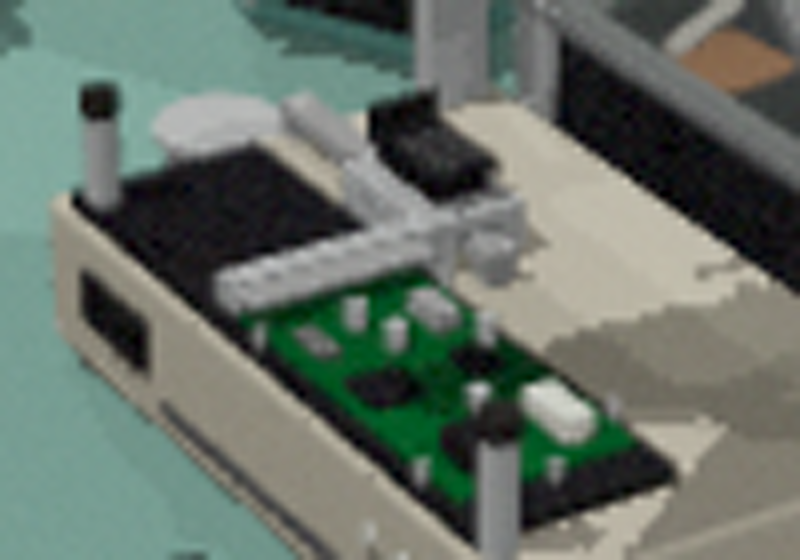

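>>> jog_arm --plan '[[[-0.1,0,0],[0.2,0.5,0.6],0],[[-0.2,0,0],[0.5,1.2,1.5],0],[[-0.3,0,0],[0.8,2.0,2.5],0],[[-0.4,0,0],[1.2,2.8,3.5],0],[[-0.5,0,0],[1.6,3.6,4.5],0],[[-0.6,0,0],[2.0,4.3,5.3],0],[[-0.697,0,0],[2.22,4.8,5.9],0],[[-0.697,0,0],[2.22,5.05,6.25],0],[[-0.697,0,0],[2.22,5.05,6.25],0],[[-0.697,0,0],[2.22,5.05,6.25],0]]'

```text
time_s: 11.0
tcp_pos: [0.5738, 0.1616, 0.2207]
orientation: [2.446, -0.0, 1.478]
ft_force: [0.2, -0.3, 1.2]
grip_width: 0.0
```

Run:
```python
from h import *
s,P,R=state(); print(P,s['ft_force'],s['grip_width'],s['joint_positions'])
T=tool(np.radians(40)); tip=fx(.027+.011,.066,.109+.009); z=T[:,2]
for back in(.04,.015):
    print(delta(tip-z*(.019+back),T))
im=imaging.read_camera('side'); cv2.imwrite('pics/s7.png',cv2.resize(im[60:280,200:420],None,fx=2.7,fy=2.7)[:,:,::-1])
```

```text
[0.57382313 0.16163724 0.22067398] [ 0.18693122 -0.27383866  1.16544005] 1.2222435720249665e-05 [-0.11704503  0.27441268 -0.57999963  2.19640272  1.38138523  0.60204673
 -1.89317921]
(array([-0.003, -0.002,  0.001]), array([-0.048,  0.107,  2.585]))
(array([-0.003, -0.002,  0.001]), array([-0.049,  0.109,  3.418]))
```

View pics/s7.png

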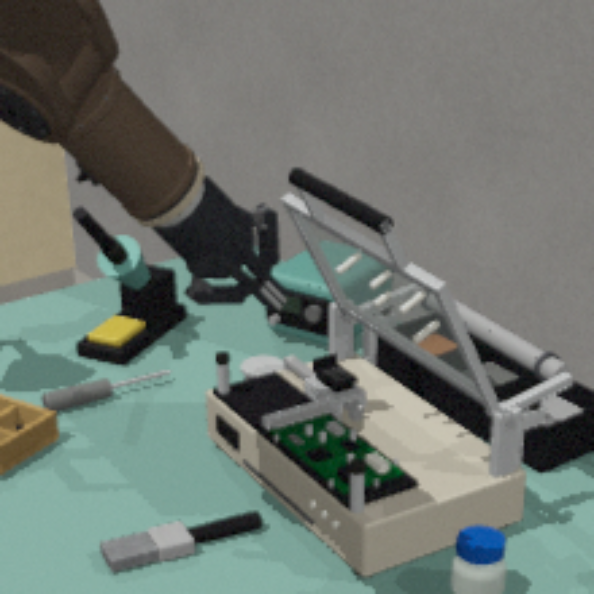

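>>> jog_arm --plan '[[[0,0,0],[0,0.1,0.7],0],[[0,0,0],[-0.05,0.1,1.4],0],[[0,0,0],[-0.05,0.1,2.0],0],[[0,0,0],[-0.05,0.1,2.5],0],[[0,0,0],[-0.05,0.1,2.8],0],[[0,0,0],[-0.05,0.1,3.1],0],[[0,0,0],[-0.05,0.1,3.3],0],[[0,0,0],[-0.05,0.1,3.4],0],[[0,0,0],[-0.05,0.1,3.4],0],[[0,0,0],[-0.05,0.1,3.4],0]]'

```text
time_s: 11.88
tcp_pos: [0.6408, 0.1525, 0.1476]
orientation: [2.445, -0.0, 1.476]
ft_force: [-0.5, -0.3, -0.2]
grip_width: -0.0
```

Run:
```python
from h import *
s,P,R=state(); print(P,s['ft_force'],s['grip_width'])
T=tool(np.radians(40)); tip=fx(.027+.011,.066,.109+.009); z=T[:,2]
print(delta(tip-z*.019,T), 'down 10mm:',R.T@[0,0,-.01]/.03,'fix y 10mm',R.T@yh*.01/.03)
t=P+R[:,2]*.019-O; print('tip fix',t@xh,t@yh,t[2])
im=imaging.read_camera('side'); cv2.imwrite('pics/s8.png',cv2.resize(im[100:240,240:400],None,fx=5,fy=5)[:600,:,::-1])
im=imaging.read_camera('top'); cv2.imwrite('pics/t8.png',cv2.resize(im[140:260,200:360],None,fx=5,fy=5)[:600,:,::-1])
```

```text
[0.64077275 0.15254794 0.14763272] [-0.50366428 -0.28975756 -0.17470176] -2.0510248757157622e-05
(array([-0.001,  0.   , -0.   ]), array([ 0.046, -0.058,  0.607])) down 10mm: [-1.64411534e-05 -2.13939886e-01  2.55618536e-01] fix y 10mm [ 3.33333319e-01 -8.34424497e-05 -4.83974448e-05]
tip fix 0.02761707233597407 0.06460515672478975 0.13306245934246352
```

View pics/s8.png

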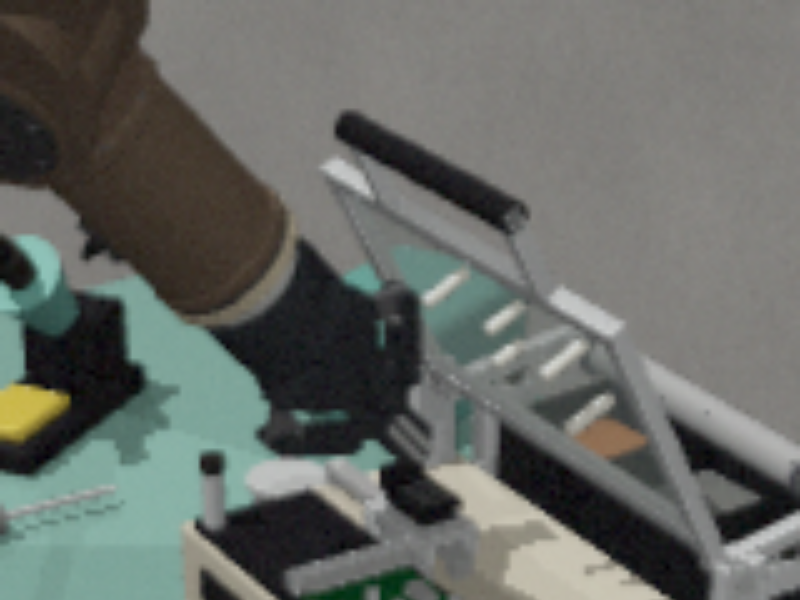

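View pics/t8.png

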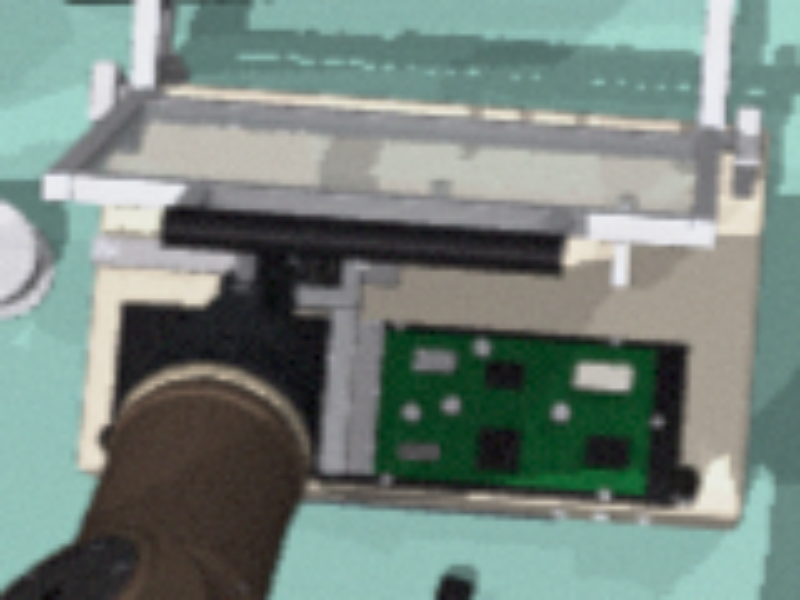

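>>> jog_arm --plan '[[[0,0,0],[0.05,-0.03,0.15],0],[[0,0,0],[0.05,-0.06,0.3],0],[[0,0,0],[0.05,-0.06,0.4],0],[[0,0,0],[0.05,-0.06,0.45],0],[[0,0,0],[0.05,-0.06,0.48],0],[[0,0,0],[0.05,-0.06,0.48],0]]'

```text
time_s: 12.48
tcp_pos: [0.6487, 0.1531, 0.135]
orientation: [2.445, 0.0, 1.475]
ft_force: [0.8, 0.6, -1.3]
grip_width: -0.0001
```

```bash
cat > st.py <<'E'
from h import *
s,P,R=state(); t=P+R[:,2]*.019-O
print('t',s['time_s'],'f',np.round(s['ft_force'],1),'m',np.round(s['moment'],2),'tip mm',np.round(1e3*np.array([t@xh,t@yh,t[2]]),1))
E
python3 st.py
```

```text
t 12.4833 f [ 0.8  0.6 -1.3] m [ 0.07  0.69 -0.01] tip mm [ 35.4  65.9 120.4]
```

>>> jog_arm --plan '[[[0,0,0],[0,-0.02,0.025],0],[[0,0,0],[0,-0.04,0.05],0],[[0,0,0],[0,-0.065,0.077],0],[[0,0,0],[0,-0.085,0.102],0],[[0,0,0],[0,-0.085,0.102],0],[[0,0,0],[0,-0.085,0.102],0]]'

```text
time_s: 12.98
tcp_pos: [0.6486, 0.1532, 0.1313]
orientation: [2.445, 0.0, 1.476]
ft_force: [0.3, 0.0, -0.1]
grip_width: -0.0001
```

```bash
python3 st.py
```

```text
t 12.9833 f [ 0.3  0.  -0.1] m [ 0.02  0.68 -0.03] tip mm [ 35.3  66.  116.7]
```

>>> jog_arm --plan '[[[0,0,0],[0,-0.02,0.025],0],[[0,0,0],[0,-0.04,0.05],0],[[0,0,0],[0,-0.065,0.077],0],[[0,0,0],[0,-0.085,0.102],0],[[0,0,0],[0,-0.085,0.102],0],[[0,0,0],[0,-0.085,0.102],0]]'

```text
time_s: 13.48
tcp_pos: [0.6487, 0.1532, 0.1274]
orientation: [2.445, 0.0, 1.476]
ft_force: [0.0, -0.5, 1.2]
grip_width: 0.0001
```

```bash
python3 st.py
```

```text
t 13.4833 f [ 0.  -0.5  1.2] m [ 0.06  0.62 -0.02] tip mm [ 35.4  66.  112.8]
```

>>> jog_arm --plan '[[[0,0,0],[0,-0.02,0.025],0],[[0,0,0],[0,-0.04,0.05],0],[[0,0,0],[0,-0.04,0.05],0],[[0,0,0],[0,-0.04,0.05],0]]'

```text
time_s: 13.82
tcp_pos: [0.6488, 0.1533, 0.1259]
orientation: [2.444, 0.0, 1.476]
ft_force: [-3.9, -0.9, 6.6]
grip_width: -0.0002
```

```bash
python3 st.py
python3 - <<'E'
from h import *
im=imaging.read_camera('side'); cv2.imwrite('pics/s9.png',cv2.resize(im[160:240,270:370],None,fx=7,fy=7)[:600,:,::-1])
E
```

```text
t 13.8167 f [-3.9 -0.9  6.6] m [-0.18  0.41 -0.16] tip mm [ 35.6  66.1 111.4]
```

View pics/s9.png

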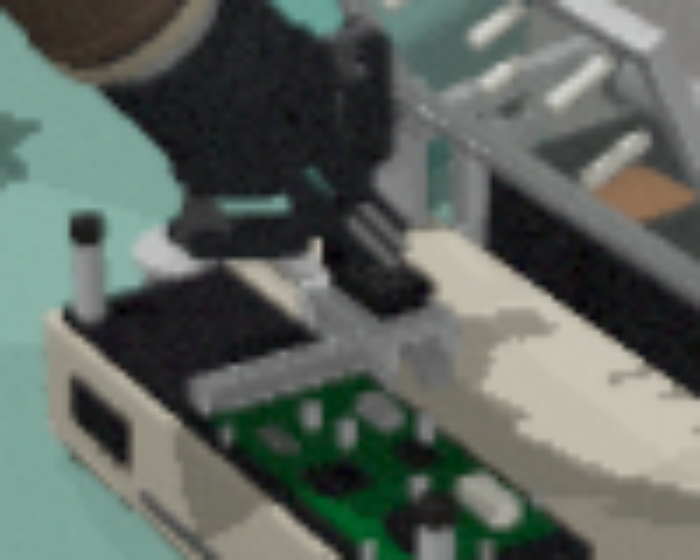

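>>> jog_arm --plan '[[[0,0,0],[0,-0.02,0.025],0],[[0,0,0],[0,-0.04,0.05],0],[[0,0,0],[0,-0.06,0.075],0],[[0,0,0],[0,-0.065,0.077],0],[[0,0,0],[0,-0.065,0.077],0]]'

```text
time_s: 14.28
tcp_pos: [0.6488, 0.1533, 0.1231]
orientation: [2.443, 0.0, 1.476]
ft_force: [-6.3, -0.7, 8.9]
grip_width: -0.0001
```

```bash
python3 st.py
```

```text
t 14.2833 f [-6.3 -0.7  8.9] m [-0.28  0.43 -0.19] tip mm [ 35.6  66.2 108.6]
```

>>> jog_arm --plan '[[[0,0,0],[0,-0.03,0.02],0],[[0,0,0],[0,-0.065,0.041],0],[[0,0,0],[0,-0.065,0.041],0],[[0,0,0],[0,-0.065,0.041],0]]'

```text
time_s: 14.62
tcp_pos: [0.6488, 0.1536, 0.1217]
orientation: [2.442, -0.0, 1.476]
ft_force: [-4.9, -0.9, 11.4]
grip_width: -0.0
```

```bash
python3 st.py
```

```text
t 14.6167 f [-4.9 -0.9 11.4] m [-0.2  -0.03 -0.19] tip mm [ 35.5  66.4 107.2]
```

>>> jog_arm --plan '[[[0,0,0],[0,-0.02,0.015],0],[[0,0,0],[0,-0.03,0.02],0],[[0,0,0],[0,-0.03,0.02],0]]'

```text
time_s: 14.87
tcp_pos: [0.6488, 0.1541, 0.1215]
orientation: [2.44, -0.001, 1.476]
ft_force: [-6.3, -0.3, 15.8]
grip_width: -0.0
```

```bash
python3 st.py
```

```text
t 14.8667 f [-6.3 -0.3 15.8] m [-0.26 -0.35 -0.21] tip mm [ 35.5  66.9 107. ]
```

>>> jog_arm --plan '[[[0,0,0],[0.04,0,0],0],[[0,0,0],[0.08,0,0],0],[[0,0,0],[0.13,0,0],0],[[0,0,0],[0.18,0,0],0],[[0,0,0],[0.23,0,0],0],[[0,0,0],[0.28,0,0],0],[[0,0,0],[0.33,0,0],0]]'

```text
time_s: 15.45
tcp_pos: [0.6498, 0.1639, 0.1215]
orientation: [2.44, -0.001, 1.476]
ft_force: [-7.5, -0.1, 15.5]
grip_width: -0.0003
```

```bash
python3 st.py
```

```text
t 15.45 f [-7.5 -0.1 15.5] m [-0.32 -0.42 -0.19] tip mm [ 35.6  76.8 107. ]
```

>>> jog_arm --plan '[[[0,0,0],[0.05,0,0],0],[[0,0,0],[0.1,0,0],0],[[0,0,0],[0.15,0,0],0],[[0,0,0],[0.2,0,0],0],[[0,0,0],[0.25,0,0],0],[[0,0,0],[0.3,0,0],0],[[0,0,0],[0.35,0,0],0]]'

```text
time_s: 16.03
tcp_pos: [0.6508, 0.1744, 0.1215]
orientation: [2.44, -0.001, 1.476]
ft_force: [-7.0, -1.3, 15.1]
grip_width: -0.0002
```

```bash
python3 st.py;  python3 - <<'E'
from h import *
im=imaging.read_camera('side'); cv2.imwrite('pics/s10.png',cv2.resize(im[160:240,270:370],None,fx=7,fy=7)[:600,:,::-1])
E
```

```text
t 16.0333 f [-7.  -1.3 15.1] m [-0.32 -0.4  -0.16] tip mm [ 35.6  87.4 107. ]
```

View pics/s10.png

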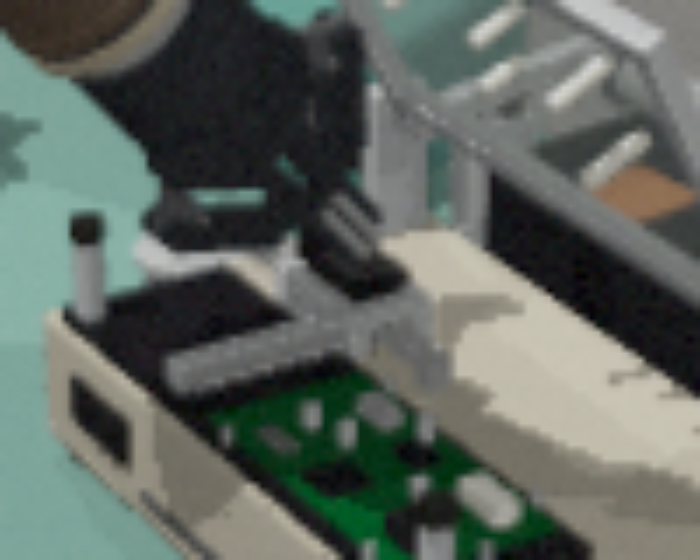

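>>> jog_arm --plan '[[[0,0,0],[0.05,0,0],0],[[0,0,0],[0.1,0,0],0],[[0,0,0],[0.15,0,0],0],[[0,0,0],[0.2,0,0],0],[[0,0,0],[0.25,0,0],0],[[0,0,0],[0.3,0,0],0],[[0,0,0],[0.35,0,0],0],[[0,0,0],[0.4,0,0],0],[[0,0,0],[0.45,0,0],0],[[0,0,0],[0.5,0,0],0],[[0,0,0],[0.55,0,0],0],[[0,0,0],[0.6,0,0],0],[[0,0,0],[0.65,0,0],0],[[0,0,0],[0.7,0,0],0]]'

```text
time_s: 17.25
tcp_pos: [0.6528, 0.1953, 0.1215]
orientation: [2.44, -0.001, 1.476]
ft_force: [-5.5, -1.1, 15.4]
grip_width: 0.0002
```

```bash
python3 st.py;  python3 - <<'E'
from h import *
im=imaging.read_camera('side'); cv2.imwrite('pics/s11.png',cv2.resize(im[140:240,250:370],None,fx=6,fy=6)[:600,:,::-1])
E
```

```text
t 17.25 f [-5.5 -1.1 15.4] m [-0.31 -0.48 -0.17] tip mm [ 35.6 108.3 107. ]
```

View pics/s11.png

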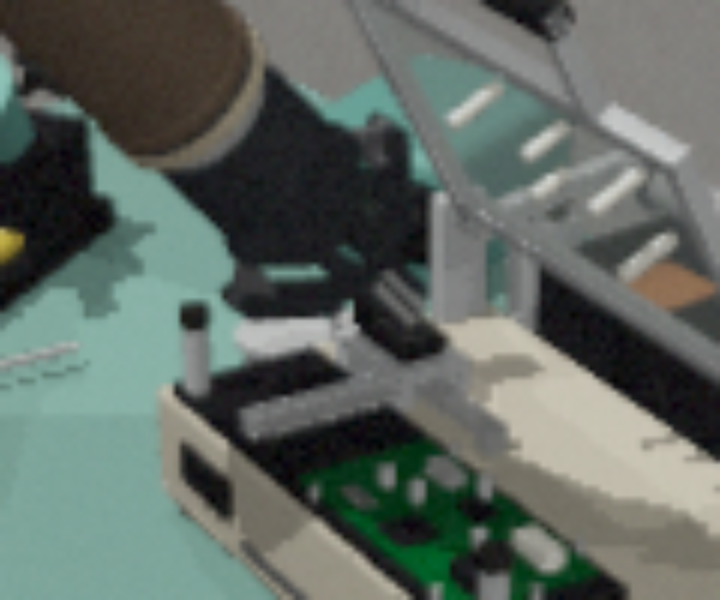

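>>> jog_arm --plan '[[[0,0,0],[0.05,0,0],0],[[0,0,0],[0.1,0,0],0],[[0,0,0],[0.15,0,0],0],[[0,0,0],[0.2,0,0],0],[[0,0,0],[0.25,0,0],0],[[0,0,0],[0.3,0,0],0],[[0,0,0],[0.35,0,0],0],[[0,0,0],[0.4,0,0],0],[[0,0,0],[0.45,0,0],0],[[0,0,0],[0.5,0,0],0]]'

```text
time_s: 18.13
tcp_pos: [0.6543, 0.2102, 0.1216]
orientation: [2.44, -0.001, 1.476]
ft_force: [-5.4, -1.4, 15.2]
grip_width: -0.0002
```

```bash
python3 st.py;  python3 - <<'E'
from h import *
im=imaging.read_camera('side'); cv2.imwrite('pics/s12.png',cv2.resize(im[140:240,250:370],None,fx=6,fy=6)[:600,:,::-1])
im=imaging.read_camera('top'); cv2.imwrite('pics/t12.png',cv2.resize(im[140:260,200:360],None,fx=5,fy=5)[:600,:,::-1])
E
```

```text
t 18.1333 f [-5.4 -1.4 15.2] m [-0.26 -0.48 -0.23] tip mm [ 35.6 123.3 107. ]
```

View pics/s12.png

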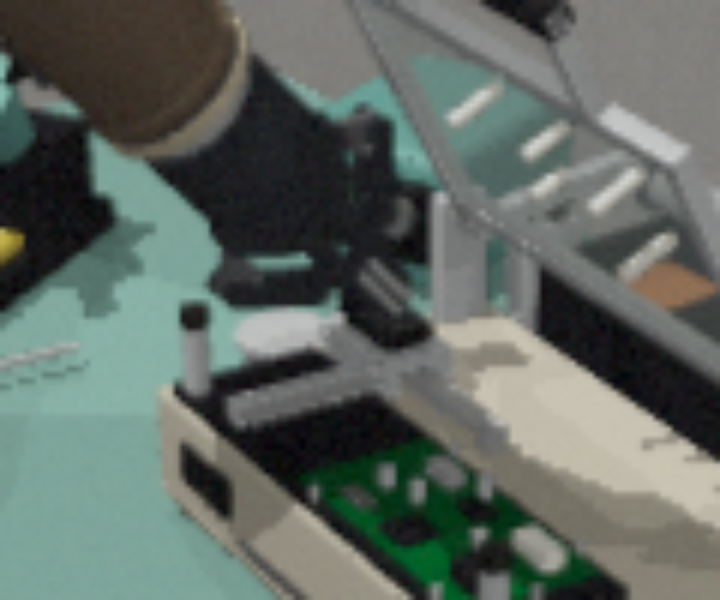

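View pics/t12.png

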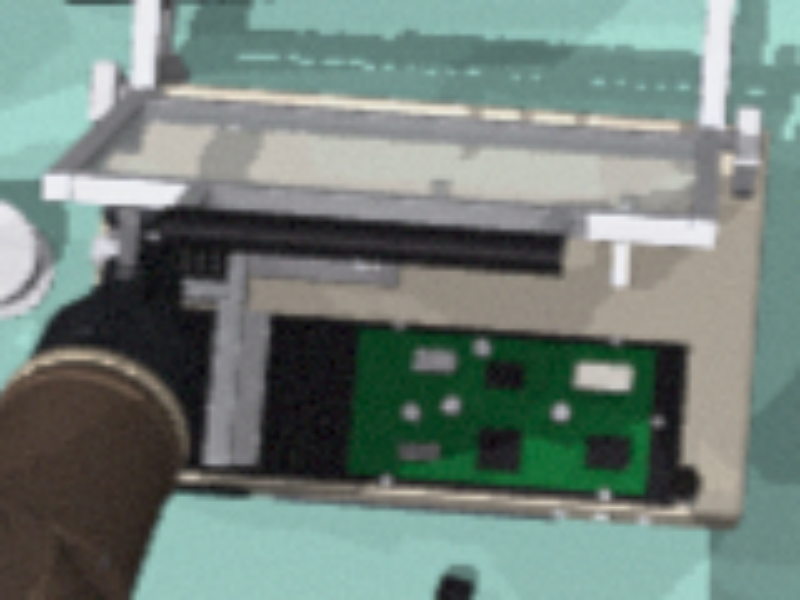

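>>> jog_arm --plan '[[[0,0,0],[0.04,0,0],0],[[0,0,0],[0.08,0,0],0],[[0,0,0],[0.12,0,0],0],[[0,0,0],[0.16,0,0],0],[[0,0,0],[0.2,0,0],0],[[0,0,0],[0.2,0,0],0]]'

```text
time_s: 18.73
tcp_pos: [0.6547, 0.2133, 0.1214]
orientation: [2.44, 0.002, 1.472]
ft_force: [-10.0, -7.7, 20.3]
grip_width: 0.0002
```

```bash
python3 st.py
```

```text
t 18.7333 f [-10.   -7.7  20.3] m [-1.59 -0.28 -1.25] tip mm [ 35.8 126.3 106.9]
```

>>> jog_arm --plan '[[[0,0,0],[-0.04,0.02,-0.025],0],[[0,0,0],[-0.04,0.04,-0.05],0],[[0,0,0],[-0.04,0.07,-0.085],0],[[0,0,0],[-0.04,0.11,-0.13],0],[[0,0,0],[-0.04,0.15,-0.18],0],[[0,0,0],[-0.04,0.19,-0.23],0],[[0,0,0],[-0.04,0.24,-0.29],0],[[0,0,0],[-0.04,0.24,-0.29],0]]'

```text
time_s: 19.4
tcp_pos: [0.6534, 0.2146, 0.1307]
orientation: [2.445, -0.0, 1.476]
ft_force: [0.5, -0.7, 0.1]
grip_width: -0.0
```

```bash
python3 st.py;  python3 - <<'E'
from h import *
im=imaging.read_camera('side'); cv2.imwrite('pics/s13.png',cv2.resize(im[140:240,250:370],None,fx=6,fy=6)[:600,:,::-1])
E
```

```text
t 19.4 f [ 0.5 -0.7  0.1] m [ 0.09  0.74 -0.01] tip mm [ 34.3 127.5 116.1]
```

View pics/s13.png

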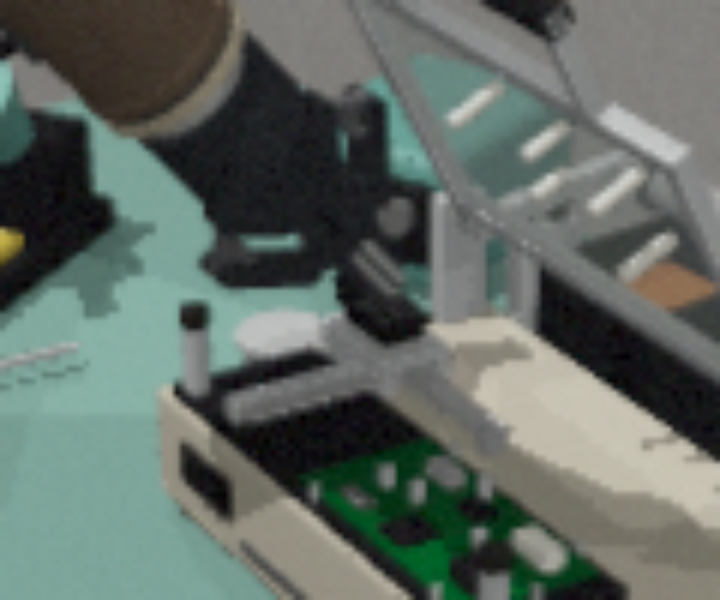

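Free of contact. Retreat along the tool axis, then away toward the front.

>>> jog_arm --plan '[[[0,0,0],[0,0,-0.3],0],[[0,0,0],[0,0,-0.8],0],[[0,0,0],[0,0,-1.6],0],[[0,0,0],[0,0,-2.4],0],[[0,0,0],[0,0,-3.4],0],[[0,0,0],[0,0,-4.4],0],[[0,0,0],[0,0,-5.2],0],[[0,0,0],[0,0,-5.6],0],[[0,0,0],[0,0,-5.6],0],[[0,0,0],[0,0,-5.6],0]]'

```text
time_s: 20.28
tcp_pos: [0.5459, 0.2246, 0.26]
orientation: [2.443, -0.0, 1.476]
ft_force: [0.4, 1.0, 0.4]
grip_width: 0.0001
```

```bash
python3 st.py;  python3 - <<'E'
from h import *
im=imaging.read_camera('side'); cv2.imwrite('pics/s14f.png',im[:,:,::-1]); cv2.imwrite('pics/s14.png',cv2.resize(im[120:250,230:390],None,fx=5,fy=4.6)[:600,:,::-1])
im=imaging.read_camera('top'); cv2.imwrite('pics/t14f.png',im[:,:,::-1]); cv2.imwrite('pics/t14.png',im[:,:,::-1])
C=[fx(.027,.12,.109),fx(.012,.098,.109),fx(.042,.098,.109),fx(.042,.142,.109),fx(.012,.142,.109)]
print((proj('side',C)-[230,120])*[5,4.6])
E
```

```text
t 20.2833 f [0.4 1.  0.4] m [ 0.06  0.67 -0.03] tip mm [-73.6 127.4 245.4]
[[419.60758115 324.08699187]
 [417.20511861 341.6046692 ]
 [458.78289278 331.24073152]
 [421.94094138 307.07317756]
 [380.87400779 317.01391733]]
```

View pics/s14.png

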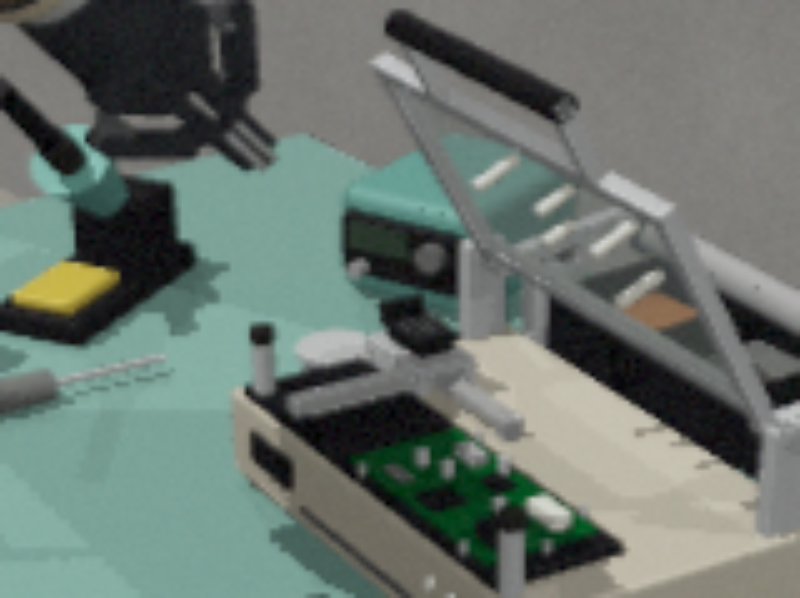

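View pics/t14.png

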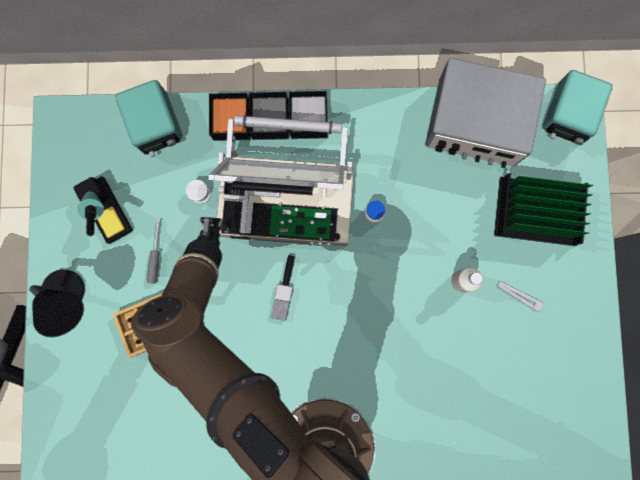

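Run:
```python
from h import *
a=cv2.imread('pics/s6f.png'); b=cv2.imread('pics/s14f.png')
sh=proj('side',[fx(.027,.06,.109)])[0]; s2=proj('side',[fx(.027,.12,.109)])[0]
def crop(im,c): return cv2.resize(cv2.getRectSubPix(im,(40,40),(float(c[0]),float(c[1]))),None,fx=10,fy=10,interpolation=cv2.INTER_CUBIC)
cv2.imwrite('pics/cmp.png',np.hstack([crop(a,sh),crop(b,s2)]))
```

```text
(no output)
```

View pics/cmp.png

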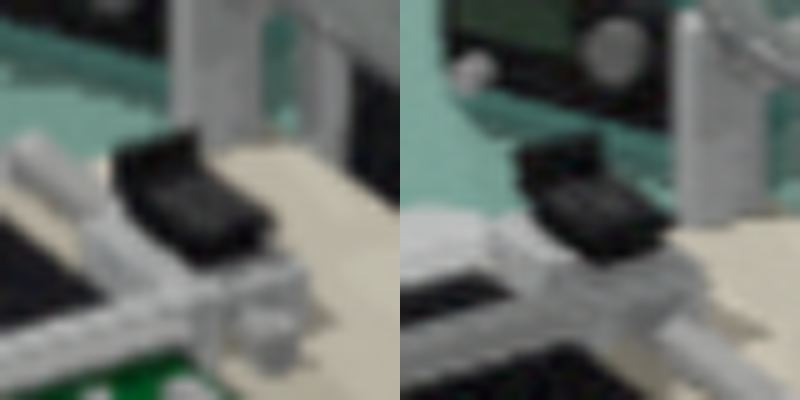

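Run:
```python
from cell import close_job, readout
print(readout.observe()['time_s'], close_job())
```

```text
the job is handed in; nothing more can be done
20.3833 None
```

I opened the fixture and handed the job in at 20.4 s of the 59 s allowed.

- **Gate:** I gripped the handle at 20 N and guided it along its arc. I went the last part slowly until the rear stop pushed back with about 6 N at roughly 1.10 rad. After I let go, it stayed open in every later picture.
- **Lock tab:** I pressed it down to its hard stop with the tool leaning 40°. In the readings between moves, the vertical force was 15 to 16 N while sliding and 20 N at the end stop. The total was about 24 N, below the 3 kg (29.4 N) limit.
- **Clamp:** I slid it until the end stop pushed back with about 8 N, after about 59.4 mm of finger travel. The last pictures put the pad within about 1.5 mm of its predicted place at 60 mm.
- **Tab springing up:** The tab looks fully up at that position in the picture, to about the resolution of the image. I had no direct measurement of the pawl locking.
- **Board and bench:** The board is in its nest. The loose items look unmoved, except that the arm hides part of the parts tray in the last top view. The robot is touching nothing.

**Disagreement:** my first estimate of the fixture's position was about 1.5 mm too close to the robot. That caused up to about 13 N of sideways force on the handle while lifting. I corrected it during the lift.

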